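# Tidy the gaming desk onto its outline pads

## Robot

A 7-joint arm with a two-finger parallel gripper is mounted at the origin on the work surface. World frame = base frame: x ahead of the robot, y to its left, z up, the work surface at z = 0. Lengths are in m, angles in degrees, forces in N, time in s.
With the tool pointing down it reaches from about 0.425 to 0.8 m from the base axis. Payload 8.3 kg.
Tool frame: the origin (TCP) lies between the finger pads; the fingertips stand 19 mm ahead of it and the grasp point (between the pads) is the TCP; z points along the fingers, y is the direction in which the jaws open and shut (so a half turn about z gives the same grasp; the last joint's range is limited). The gripper opens to 85 mm and grips with 20 to 120 N. Pads are 22 mm wide; open, the fingers measure 114 mm over their backs; the gripper's body (76 mm by 85 mm) begins 54 mm behind the grasp point. The pads swing forward as they close: fully open they stand 13 mm farther back than shut.
Start: joints at [-67.431, 21.967, 0.94, 78.501, -0.361, 79.538, -2.664], TCP at [0.276, 0.561, 0.25] pointing down, gripper open.
Joint ranges: [-169.22, 169.22], [-14.56, 117.87], [-87.37, 89.26], [10.42, 133.3], [-82.24, 262.24], [0.94, 117.77], [-172.7, 172.7]. Speed limits (degrees/s): [136.94, 136.94, 172.46, 172.46, 180, 180, 180].

## Interface

Orientations are given as [roll, pitch, yaw] about the fixed x, y, z axes, in that order (R = Rz(yaw) Ry(pitch) Rx(roll)).
In Python, from rig import bot gives the robot as it stands.
- The arm moves only by the tool jog_arm, never from a script. Its arguments are lists of equal length, an entry for each row: "dp": the shift along the tool's x, y, z in mm, a list of three; "rot": the turn, a rotation vector about the tool's x, y, z in rad, a list of three; "grip": the opening, from 0 (shut) to 1 (fully open). In form: {"dp": [[dx, dy, dz], ...], "rot": [[wx, wy, wz], ...], "grip": [grip, ...]}. A call has 1 to 12 rows; each row shifts and turns the pose as measured when the row begins, along the tool's axes as they then stand; what a row does not reach is not made up. A row lasts 1/10 s, in which the tool goes at most 50 mm and 8.59 degrees, less where a joint would pass 70% of its speed; a pose out of reach is approached as far as the arm can. A call with a gripper value outside its range is refused whole. The fingers move at their own pace and stop on an object; the grip force is fixed at half the most. Time passes only in rows, so rows that do not move let the fingers close. It gives the time, the measured TCP pose, the force and the opening at its end, in the units of the state.
- bot.observe(): the state, without advancing time (a new reading comes with each control period).
- bot.read_camera(name): name is "scene" or "top" or "wrist"; returns a dict with "frame" (400x640x3 uint8, red, green, blue), "vfov" (degrees; the focal length in pixels is half the picture's height over the tangent of half this angle, whatever the lens; pixels are square), "cx", "cy" (the principal point, pixels), "R" (3x3) and "t" (3): a world point X has camera coordinates R X + t. Camera axes: x right, y down, z forward; pixel columns grow to the right and rows downward; lengths in m; the calibration is good to about 2 mm. A picture is of the moment at which its call begins. There is no depth.
- bot.hand_in(): hands the job in, once; it reports no verdict.
Trained networks look in a picture, given as the dict that the camera call returned (one of the last four; its "shot" number tells which), for a name from the list of things; names that differ only in an ending like _2 or _b are one class to them, and where a whole thing is asked for, a point or a joint stands for the part that bears it (a point fixed in the world has none). Each returns a list of dicts, best first, with "confidence" (0 to 1); they miss things now and then, are a little off and sometimes report something else, mostly with a low value. They report only what shows in the picture. A call takes as long as a camera call. They do not tell look-alikes from the thing itself.
- bot.trace(picture, name): "pixels" (400x640 bool, what is visible of it).
- bot.landmark_of(picture, name): "location" ([x, y, z] in m, in world coordinates, good to about 4 mm: a listed point, or the origin of a listed thing).
The state is a dict: "t": time; "joint_pos": joint angles; "joint_vel": joint speeds; "tau": joint torques, N m; "ee_pos": TCP position; "orientation": TCP orientation; "ft_force": force on the tool from outside, world axes, zero at the start; "ft_torque": the same for the moment, N m; "width": finger opening in m.
Only numpy, scipy, OpenCV 4.12 (cv2) and the standard library are available. Lean on these libraries where they do the work, as an engineer would, in place of code of your own. Each camera call takes 0.05 s, during which the arm holds its last target. There are 200 camera calls.

## Task

Tidy the gaming desk: set the yellow controller, the steel bottle opener, the green glass paperweight and the grey cup each in the middle of the dark pad that carries its own shape (yellow controller outline, silver opener outline, green hexagon, grey ring). Lay the controller and the opener flat along their outlines, pointing the same way as these, and stand the cup upright; the hexagon and the cup may be turned any way. Leave the game case standing in the lamp's clip, undisturbed.

Things in the scene. Friction and masses are not known exactly. Their poses are not given: they have to be found in the camera images.
- controller: Yellow plastic game controller, loose, 0.22 kg, flat. Origin: underside, below its central block; +z up, +x to its trigger edge (black triggers), y across. Block 52 mm deep (x -26 to 26), 28 mm high, vertical faces free for |y| < 25 mm: grip there, closing along x. Two hand grips slant back at y +-50 mm to x -48; 150 mm wide overall. Black thumbsticks to 35 mm high at x -12, y +-22.
- opener: Flat steel bottle opener, loose, 80 g, lying flat, 130 mm long (y -65 to 65), 8 mm thick. Origin: underside at mid-length; +z up, +y along it towards the open square head (40 mm wide, y 25 to 65); handle 16 mm wide (x -8 to 8) from y -65 to 25. Grip the handle near the origin, closing along x.
- paperweight: Hexagonal block of clear green glass, loose, about 0.2 kg: 54 mm across flats (62 mm across corners), straight sides 24 mm high and a smaller 42 mm hexagon on top, 30 mm high in all. Origin: centre of the underside, +z up; its flat sides face the directions x, and x turned by every 60 degrees.
- cup: Grey stiff silicone cup, empty, open at the top, standing upright, loose, about 80 g, 68 mm high, about 64 mm in outside diameter at the rim, slightly narrower at the foot, wall 4 mm. Origin: centre of the underside, +z up; its yaw is of no matter.
- pad_controller: Fixed dark pad, 110 mm (x) by 160 mm (y), 3 mm thick, with a yellow silhouette of the controller (dark dots for the thumbsticks). Origin: underside at its centre, where the controller's origin belongs; its axes are those of a controller lying on the silhouette (+x, trigger edge, pointing away from the robot, give or take 0.4 rad).
- pad_opener: Fixed dark pad, 90 mm (x) by 160 mm (y), 3 mm thick, with a light silver silhouette of the opener. Origin: underside at its centre, where the opener's origin belongs; its axes are those of an opener lying on the silhouette (+y towards the silhouette's head, which points to the robot's left, towards the game case).
- pad_paperweight: Fixed dark square pad, 110 mm by 110 mm, 3 mm thick, with a green hexagon, 60 mm across flats, in its middle. Origin: underside of the pad at its centre.
- pad_cup: Fixed dark round pad, 110 mm in diameter, 3 mm thick, with a grey ring (outside diameter 72 mm, inside 56 mm) in its middle. Origin: underside of the pad at its centre.
- game_case: Hard plastic game case, blue and orange, 130 x 14 x 170 mm, loose, standing upright in the spring clip of the desk lamp at the left of the desk (robot's left). Origin: centre of its underside, +z up, thin along y. To be left alone.
Not all that is in view belongs to the job. What is shaped like the pad_cup but orange or purple is not meant.

How it is judged (in metres and radians):
At the end, for the whole second after the job is handed in: Each of the four rests released on its own pad, within 15 mm of the pad's centre and at most 7 mm above its underside, tilted under 0.12 rad; controller and opener within 0.26 rad of their outline and not back to front (+y side towards the game case) (horizontal distance between controller and pad_controller below 0.015 m and z of controller in the frame of pad_controller below 0.007 m and angle between each of controller, opener, paperweight, cup's own z axis and vertical below 0.12 rad and linear speed of each of controller, opener, paperweight, cup below 0.03 m/s and angular speed of each of controller, opener, paperweight, cup below 0.3 rad/s and angle between the x axis of controller and the x axis of pad_controller, either way round below 0.26 rad and y of game_case in the frame of controller above 0 m and horizontal distance between opener and pad_opener below 0.015 m and z of opener in the frame of pad_opener below 0.007 m and angle between the x axis of opener and the x axis of pad_opener, either way round below 0.26 rad and y of game_case in the frame of opener above 0 m and horizontal distance between paperweight and pad_paperweight below 0.015 m and z of paperweight in the frame of pad_paperweight below 0.007 m and horizontal distance between cup and pad_cup below 0.015 m and z of cup in the frame of pad_cup below 0.007 m); the robot touches nothing.
It fails at once if the game case is moved by more than 20 mm or tilted by more than 0.15 rad (distance of game_case from where it was at the start of the episode above 0.02 m or angle between game_case's own z axis and vertical above 0.15 rad).
It also fails if it takes over 104 s, if anything falls off the work surface, if the arm or the gripper's body presses on something with over 40 N, if the wrist force passes 120 N, or if a joint passes its speed limit or range.

## Working session

There is one attempt and no reset: what is moved stays moved. The work goes in short steps, Python scripts to look and compute and a tool call to move; the robot and the scene stay as the last step left them, time stands still between calls to the robot, and variables do not carry over. Pictures are saved under pics/ and viewed, about 12 in all and at most 16, crops included, and the job is handed in when it is done.

Besides the shell and the picture viewer there is one more tool, called after "Request:" as a command line: name --argument value ..., lists and objects as JSON in quotes. jog_arm: Moves the arm, as the interface text tells. Its arguments: {"type":"object","properties":{"dp":{"type":"array","items":{"type":"array","items":{"type":"number"}}},"rot":{"type":"array","items":{"type":"array","items":{"type":"number"}}},"grip":{"type":"array","items":{"type":"number"}}},"required":["dp","rot","grip"]}

```bash
mkdir -p pics; ls; cat > h.py <<'E'
from rig import bot
import numpy as np, cv2
def shot(c,n=None):
    p=bot.read_camera(c)
    if n: cv2.imwrite(f'pics/{n}.png',p['frame'][...,::-1])
    return p
def f(p): return 200/np.tan(np.radians(p['vfov'])/2)
def proj(p,X):
    c=np.array(p['R'])@np.array(X).T+np.array(p['t'])[:,None]; return (c[:2]/c[2]*f(p)).T+[p['cx'],p['cy']]
def back(p,uv,z):
    uv=np.atleast_2d(uv).astype(float); R=np.array(p['R']); C=-R.T@np.array(p['t'])
    d=np.c_[(uv-[p['cx'],p['cy']])/f(p),np.ones(len(uv))]@R
    return C+d*((z-C[2])/d[:,2])[:,None]
E
python3 - <<'E'
from h import *
s=bot.observe();print({k:np.round(s[k],3) for k in s})
for c in ['top','scene']:
    p=shot(c,c+'0')
    for n in ['controller','opener','paperweight','cup','pad_controller','pad_opener','pad_paperweight','pad_cup','game_case']:
        print(c,n,[(np.round(d['location'],3).tolist(),round(d['confidence'],2)) for d in bot.landmark_of(p,n)])
E
```

```text
pics
{'t': np.float64(0.0), 'joint_pos': array([-67.432,  22.015,   0.941,  78.563,  -0.361,  79.539,  -2.663]), 'joint_vel': array([-0.049,  0.069,  0.011,  0.089, -0.011, -0.089, -0.099]), 'tau': array([ 0.0000e+00, -6.2761e+01,  8.4400e-01, -3.7183e+01,  1.7000e-02,
        1.4000e-02, -0.0000e+00]), 'ee_pos': array([0.275, 0.56 , 0.249]), 'orientation': array([-1.79886e+02,  3.00000e-03,  1.53830e+02]), 'ft_force': array([-0.412, -0.158, -0.714]), 'ft_torque': array([-0.016,  0.024, -0.084]), 'width': np.float64(0.085)}
top controller [([0.445, 0.131, 0.003], 0.93)]
top opener [([0.359, -0.345, 0.001], 0.49)]
top paperweight [([0.554, 0.378, -0.001], 0.5), ([0.549, 0.541, 0.011], 0.32)]
top cup [([0.641, -0.132, -0.005], 0.68)]
top pad_controller [([0.429, -0.109, 0.002], 0.66)]
top pad_opener [([0.549, -0.364, -0.0], 0.82)]
top pad_paperweight [([0.38, 0.323, 0.001], 0.94)]
top pad_cup [([0.224, 0.289, 0.004], 0.83), ([0.822, 0.138, -0.001], 0.65), ([0.302, 0.168, 0.001], 0.63), ([0.623, 0.131, 0.006], 0.61), ([0.551, 0.377, 0.001], 0.2)]
top game_case [([0.549, 0.54, 0.011], 0.77), ([0.637, -0.135, -0.004], 0.65)]
scene controller [([0.451, 0.128, -0.004], 0.87)]
scene opener [([0.356, -0.345, 0.004], 0.54), ([0.636, -0.133, 0.001], 0.5)]
scene paperweight [([0.551, 0.374, 0.001], 0.71), ([0.381, 0.324, 0.0], 0.21)]
scene cup [([0.641, -0.132, 0.002], 0.84)]
scene pad_controller [([0.431, -0.11, -0.001], 0.96)]
scene pad_opener [([0.551, -0.361, -0.001], 0.75), ([0.625, 0.135, -0.002], 0.21)]
scene pad_paperweight [([0.38, 0.323, 0.001], 0.87)]
scene pad_cup [([0.628, 0.132, -0.003], 0.78), ([0.308, 0.164, 0.0], 0.74), ([0.22, 0.286, 0.0], 0.74), ([0.821, 0.139, 0.004], 0.62)]
scene game_case [([0.545, 0.542, 0.011], 0.88), ([0.64, -0.131, 0.0], 0.28)]
```

View pics/top0.png

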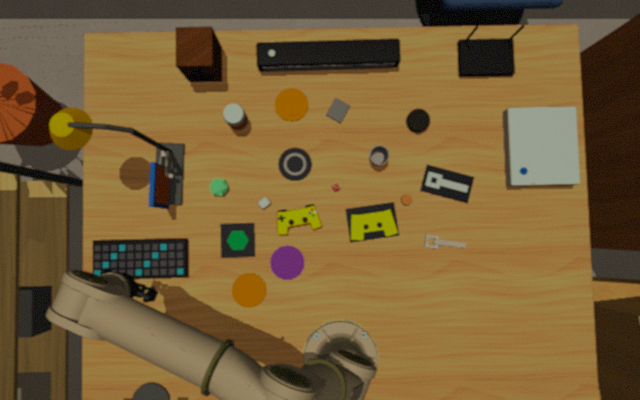

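View pics/scene0.png

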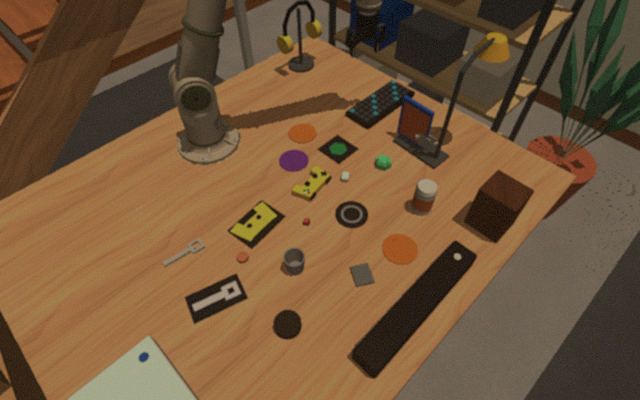

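The top view shows the grey ring pad at (295,164), the cup at (379,157), the paperweight at (219,187) and its pad at (238,240). The controller is at (299,219) with its pad at (372,223), and the opener is at (445,242) with its pad at (447,184). The orange and purple discs are decoys. The scene view agrees with this layout. Next I'll fit poses on the masks.

```bash
cat > fit.py <<'E'
from h import *
from scipy.optimize import minimize
def box(x0,x1,y0,y1,z0,z1): return np.array([[x,y,z] for x in(x0,x1) for y in(y0,y1) for z in(z0,z1)])/1e3
def pris(pts,z0,z1): return np.array([[x,y,z] for x,y in pts for z in(z0,z1)])/1e3
hx=lambda af:[(af/np.sqrt(3)*np.cos(np.radians(30+60*i)),af/np.sqrt(3)*np.sin(np.radians(30+60*i))) for i in range(6)]
ci=lambda r:[(r*np.cos(a),r*np.sin(a)) for a in np.arange(24)*np.pi/12]
M={'controller':[box(-26,26,-50,50,0,28)]+[pris([(20,s*40),(20,s*65),(-40,s*75),(-48,s*60),(-26,s*35)],0,28) for s in(1,-1)],
'opener':[box(-8,8,-65,25,0,8),box(-20,20,25,31,0,8),box(-20,20,58,65,0,8),box(-20,-13,25,65,0,8),box(13,20,25,65,0,8)],
'paperweight':[np.r_[pris(hx(54),0,24),pris(hx(42),30,30)]],'cup':[np.r_[pris(ci(29),0,0),pris(ci(32),68,68)]],
'pad_controller':[box(-55,55,-80,80,0,3)],'pad_opener':[box(-45,45,-80,80,0,3)],'pad_paperweight':[box(-55,55,-55,55,0,3)],'pad_cup':[pris(ci(55),0,3)]}
S=4
def ren(p,name,q,z0=0):
    m=np.zeros((400,640),np.uint8);c,s=np.cos(q[2]),np.sin(q[2])
    for P in M[name]:
        W=np.c_[q[0]+c*P[:,0]-s*P[:,1],q[1]+s*P[:,0]+c*P[:,1],P[:,2]+z0]
        h=cv2.convexHull(np.round(proj(p,W)*16).astype(np.int32)); cv2.fillConvexPoly(m,h,1,shift=4)
    return m>0
def mask(p,name,near):
    b=None
    for d in bot.trace(p,name):
        ys,xs=np.nonzero(d['pixels']); 
        if len(xs)<10: continue
        e=np.hypot(*(back(p,[xs.mean(),ys.mean()],.01)[0,:2]-near[:2]))
        if e<.08 and (b is None or e<b[0]): b=(e,d['pixels'],d['confidence'])
    return None if b is None else b[1]
def fit(ps,name,near,yaws,z0=0):
    ms=[(p,mask(p,name,near)) for p in ps]; ms=[a for a in ms if a[1] is not None]
    def cost(q): 
        t=0
        for p,m in ms:
            r=ren(p,name,q,z0); t+=1-(r&m).sum()/max(1,(r|m).sum())
        return t/len(ms)
    out=[]
    for y in yaws:
        x0=np.array([near[0],near[1],y])
        sim=np.array([x0,x0+[.01,0,0],x0+[0,.01,0],x0+[0,0,.25]])
        r=minimize(cost,x0,method='Nelder-Mead',options=dict(initial_simplex=sim,xatol=1e-4,fatol=1e-4,maxiter=150));out.append((r.fun,r.x))
    out.sort(key=lambda a:a[0]);return len(ms),out
E
python3 - <<'E'
from fit import *
ps=[shot('top'),shot('scene')]
for n,near,ys in [('controller',(.448,.13),[.3,-.3,3.4,2.9]),('opener',(.357,-.345),[0,.3,-.3]),('paperweight',(.552,.376),[0,.5]),('cup',(.64,-.132),[0]),('pad_controller',(.43,-.11),[.2,-.2]),('pad_opener',(.55,-.362),[0,-.3,.3]),('pad_paperweight',(.38,.323),[0,.4]),('pad_cup',(.626,.132),[0])]:
    k,o=fit(ps,n,near,ys); print(n,k,[(round(a,3),np.round(x,3).tolist()) for a,x in o])
p=ps[0]; cv2.imwrite('pics/crop.png',cv2.resize(p['frame'][140:265,200:480,::-1],None,fx=2.85,fy=2.85,interpolation=cv2.INTER_CUBIC))
E
```

```text
controller 2 [(np.float64(0.161), [0.454, 0.125, 0.141]), (np.float64(0.161), [0.454, 0.125, 0.141]), (np.float64(0.301), [0.449, 0.125, 3.283]), (np.float64(0.306), [0.447, 0.125, 3.324])]
opener 2 [(np.float64(0.287), [0.359, -0.347, -0.125]), (np.float64(0.289), [0.36, -0.344, -0.118]), (np.float64(0.291), [0.36, -0.345, -0.088])]
paperweight 2 [(np.float64(0.147), [0.555, 0.38, -0.05]), (np.float64(0.159), [0.554, 0.38, 0.612])]
cup 2 [(np.float64(0.129), [0.639, -0.133, 0.216])]
pad_controller 2 [(np.float64(0.071), [0.432, -0.113, 0.114]), (np.float64(0.077), [0.432, -0.113, 0.12])]
pad_opener 2 [(np.float64(0.089), [0.552, -0.363, -0.275]), (np.float64(0.09), [0.552, -0.362, -0.268]), (np.float64(0.09), [0.552, -0.363, -0.278])]
pad_paperweight 2 [(np.float64(0.094), [0.384, 0.321, 0.047]), (np.float64(0.095), [0.384, 0.32, 0.051])]
pad_cup 2 [(np.float64(0.098), [0.624, 0.131, 0.153])]
```

View pics/crop.png

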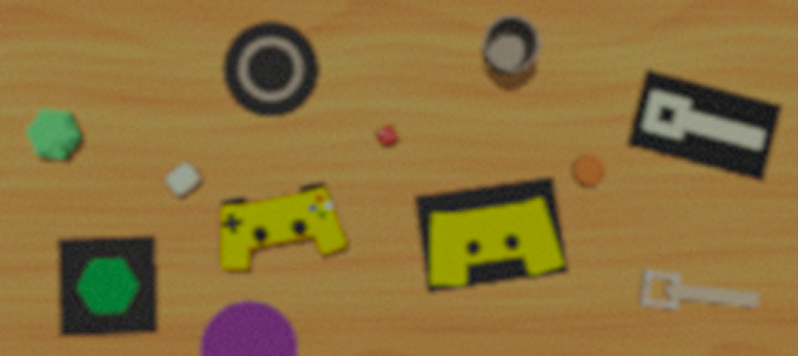

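```bash
cat > go.py <<'E'
from h import *
import sys
def go(x,y,z,ydeg=None):
    """tool-frame moves: translation in current frame (mm), turn about tool z (rad), translation in the turned frame"""
    s=bot.observe();e=s['ee_pos'];ps=np.radians(s['orientation'][2]);d=np.array([x,y,z])-e
    fr=lambda a:np.round([1e3*(d[0]*np.cos(a)+d[1]*np.sin(a)),1e3*(d[0]*np.sin(a)-d[1]*np.cos(a)),-1e3*d[2]],1)
    print('t',round(float(s['t']),2),'at',np.round(e,4),np.round(s['orientation'],1),'w',round(float(s['width']),4),'now',fr(ps))
    if ydeg is not None:
        t=(ydeg+90-np.degrees(ps)+90)%180-90   # world yaw change, mod half turn
        print(' turn tool z rad',round(-np.radians(t),3),'(world deg',round(t,1),') after:',fr(ps+np.radians(t)))
if __name__=='__main__': go(*map(float,sys.argv[1:]))
E
python3 go.py .554 .38 .2; python3 go.py .45 .38 .22
```

```text
t 1.9 at [0.2756 0.5609 0.2503] [-180.    -0.   153.8] w 0.0854 now [-329.6  -39.6   50.3]
t 1.9 at [0.2756 0.5609 0.2503] [-180.    -0.   153.8] w 0.0854 now [-236.3  -85.5   30.3]
```

Request:
jog_arm --dp '[[-42,-15,5],[-42,-15,5],[-42,-15,5],[-42,0,5],[-42,0,5],[-42,0,5],[-42,3,5],[-36,3,5],[0,0,0]]' --rot '[[0,0,0],[0,0,0],[0,0,0],[0,0,0],[0,0,0],[0,0,0],[0,0,0],[0,0,0],[0,0,0]]' --grip '[1,1,1,1,1,1,1,1,1]'

```text
t: 2.8
ee_pos: [0.5626, 0.3763, 0.2081]
orientation: [179.9, -0.0, 154.3]
ft_force: [0.2, -0.3, 0.0]
width: 0.0853
```

```bash
python3 - <<'E'
from fit import *
p=shot('wrist','w1')
for q in ([.555,.38,-.05],[.554,.38,.61]):
  k,o=fit([p],'paperweight',q,[q[2]]); print(k,o)
k,o=fit([p],'pad_paperweight',(.384,.321),[.05]); print(k,o)
m=mask(p,'paperweight',(.555,.38)); im=p['frame'][...,::-1].copy()
cv2.drawContours(im,cv2.findContours(m.astype(np.uint8),0,2)[0],-1,(0,0,255),1); cv2.imwrite('pics/w1.png',im)
E
python3 go.py .554 .38 .2
```

```text
1 [(np.float64(0.0285044904334244), array([ 0.55248739,  0.37648431, -0.12508519]))]
1 [(np.float64(0.030397505845674244), array([0.5523755 , 0.37654273, 0.92135855]))]
1 [(np.float64(0.00850480109739371), array([0.38050171, 0.32061338, 0.00722567]))]
t 3.05 at [0.5562 0.3834 0.2101] [179.7  -0.2 154.9] w 0.0854 now [ 0.6 -4.  10.1]
```

View pics/w1.png

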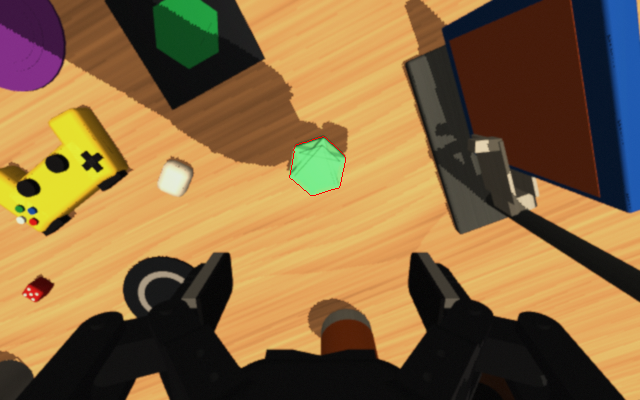

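The wrist view shows the paperweight at (318,167), and the fit is tight with yaw −0.125. The lamp base, at upper right, stays clear. I'll turn, descend and grasp.

```bash
python3 go.py .5525 .3765 .07 52.8
```

```text
t 3.05 at [0.5562 0.3834 0.2101] [179.7  -0.2 154.9] w 0.0854 now [  0.5  -7.8 140.1]
 turn tool z rad 0.211 (world deg -12.1 ) after: [ -1.2  -7.7 140.1]
```

Request:
jog_arm --dp '[[0,-4,30],[0,-4,40],[0,0,40],[0,0,30],[0,0,0]]' --rot '[[0,0,0.11],[0,0,0.1],[0,0,0],[0,0,0],[0,0,0]]' --grip '[1,1,1,1,1]'

```text
t: 3.55
ee_pos: [0.5468, 0.3868, 0.0714]
orientation: [179.2, -0.4, 143.1]
ft_force: [-0.6, -0.2, -0.2]
width: 0.0855
```

```bash
python3 go.py .5525 .3765 .024 52.8
```

```text
t 3.55 at [0.5468 0.3868 0.0714] [179.2  -0.4 143.1] w 0.0855 now [-10.7  -4.8  47.4]
 turn tool z rad 0.005 (world deg -0.3 ) after: [-10.7  -4.7  47.4]
```

Request:
jog_arm --dp '[[-10,-5,5],[-2,0,15],[0,0,15],[0,0,0]]' --rot '[[0,0,0],[0,0,0],[0,0,0],[0,0,0]]' --grip '[1,1,1,1]'

```text
t: 3.95
ee_pos: [0.555, 0.3787, 0.0396]
orientation: [178.7, -0.4, 143.3]
ft_force: [-0.6, -1.3, -0.7]
width: 0.0853
```

```bash
python3 go.py .5525 .3765 .024 52.8
```

```text
t 3.95 at [0.555  0.3787 0.0396] [178.7  -0.4 143.3] w 0.0853 now [ 0.6 -3.3 15.6]
 turn tool z rad 0.009 (world deg -0.5 ) after: [ 0.6 -3.3 15.6]
```

Request:
jog_arm --dp '[[0,-3,8],[0,0,8],[0,0,0],[0,0,0],[0,0,0],[0,0,0],[0,0,0]]' --rot '[[0.022,-0.007,0.005],[0,0,0],[0,0,0],[0,0,0],[0,0,0],[0,0,0],[0,0,0]]' --grip '[1,1,1,0,0,0,0]'

```text
t: 4.65
ee_pos: [0.5544, 0.3776, 0.0246]
orientation: [179.9, 0.1, 143.0]
ft_force: [-0.0, -0.1, -2.3]
width: 0.0524
```

```bash
sed -i "s/    if ydeg is not None/    o=s['orientation'];print(' level rot x,y',round(np.radians((180-o[0]+180)%360-180),3),round(np.radians(o[1]),3),'F',np.round(s['ft_force'],1))\n&/" go.py; python3 go.py .5525 .3765 .11; python3 go.py .3805 .3206 .11
```

```text
t 4.65 at [0.5544 0.3776 0.0246] [1.799e+02 1.000e-01 1.430e+02] w 0.0524 now [  0.8  -2.  -85.4]
 level rot x,y 0.002 0.002 F [-0.  -0.1 -2.3]
t 4.65 at [0.5544 0.3776 0.0246] [1.799e+02 1.000e-01 1.430e+02] w 0.0524 now [ 104.5 -150.2  -85.4]
 level rot x,y 0.002 0.002 F [-0.  -0.1 -2.3]
```

Request:
jog_arm --dp '[[0,0,-35],[0,0,-35],[25,-37,0],[26,-37,0],[26,-37,0],[26,-37,0],[0,0,0],[0,0,0]]' --rot '[[0,0,0],[0,0,0],[0,0,0],[0,0,0],[0,0,0],[0,0,0],[0,0,0],[0,0,0]]' --grip '[0,0,0,0,0,0,0,0]'

```text
t: 5.45
ee_pos: [0.3758, 0.3172, 0.0944]
orientation: [-180.0, 0.1, 143.0]
ft_force: [1.3, 0.1, -2.0]
width: 0.0527
```

```bash
python3 go.py .3805 .3206 .029
```

```text
t 5.45 at [0.3758 0.3172 0.0944] [-1.80e+02  1.00e-01  1.43e+02] w 0.0527 now [-1.7  5.6 65.4]
 level rot x,y -0.0 0.002 F [ 1.3  0.1 -2. ]
```

Request:
jog_arm --dp '[[-2,6,25],[0,0,25],[0,0,10],[0,0,0],[0,0,0]]' --rot '[[0,0,0],[0,0,0],[0,0,0],[0,0,0],[0,0,0]]' --grip '[0,0,0,0,0]'

```text
t: 5.95
ee_pos: [0.3863, 0.3231, 0.035]
orientation: [179.7, 0.2, 142.9]
ft_force: [0.1, -0.3, -1.7]
width: 0.0524
```

```bash
python3 go.py .3805 .3206 .0285
```

```text
t 5.95 at [0.3863 0.3231 0.035 ] [179.7   0.2 142.9] w 0.0524 now [ 3.1 -5.5  6.5]
 level rot x,y 0.006 0.004 F [ 0.1 -0.3 -1.7]
```

Request:
jog_arm --dp '[[2,-4,0],[0,0,4],[0,0,2],[0,0,0]]' --rot '[[0.006,0.004,0],[0,0,0],[0,0,0],[0,0,0]]' --grip '[0,0,0,0]'

```text
t: 6.35
ee_pos: [0.3838, 0.3222, 0.0312]
orientation: [179.8, -0.0, 142.8]
ft_force: [0.2, -0.1, -1.9]
width: 0.0523
```

```bash
python3 go.py .3805 .3206 .0285
```

```text
t 6.35 at [0.3838 0.3222 0.0312] [179.8  -0.  142.8] w 0.0523 now [ 1.6 -3.3  2.7]
 level rot x,y 0.003 -0.0 F [ 0.2 -0.1 -1.9]
```

Release and retreat.

Request:
jog_arm --dp '[[1,-3,2],[0,-1,2],[0,0,0],[0,0,0],[0,0,0],[0,0,0],[0,0,0],[0,0,-30],[0,0,-40],[0,0,-40],[0,0,-40],[0,0,0]]' --rot '[[0,0,0],[0,0,0],[0,0,0],[0,0,0],[0,0,0],[0,0,0],[0,0,0],[0,0,0],[0,0,0],[0,0,0],[0,0,0],[0,0,0]]' --grip '[0,0,0,1,1,1,1,1,1,1,1,1]'

```text
t: 7.55
ee_pos: [0.38, 0.3189, 0.1829]
orientation: [179.8, 0.0, 142.8]
ft_force: [-0.4, 0.4, -0.7]
width: 0.0856
```

```bash
python3 go.py .454 .125 .2 8
```

```text
t 7.55 at [0.38   0.3189 0.1829] [179.8   0.  142.8] w 0.0856 now [-176.2 -109.8  -17.1]
 level rot x,y 0.003 0.0 F [-0.4  0.4 -0.7]
 turn tool z rad 0.782 (world deg -44.8 ) after: [-202.3   46.3  -17.1]
```

Request:
jog_arm --dp '[[-44,-27,-4],[-44,-27,-4],[-44,-27,-4],[-44,-27,-5],[0,0,0],[0,0,0],[0,0,0],[0,0,0],[0,0,0],[0,0,0],[0,0,0]]' --rot '[[0,0,0],[0,0,0],[0,0,0],[0,0,0],[0,0,0.13],[0,0,0.13],[0,0,0.13],[0,0,0.13],[0,0,0.13],[0,0,0.13],[0,0,0]]' --grip '[1,1,1,1,1,1,1,1,1,1,1]'

```text
t: 8.65
ee_pos: [0.4554, 0.1247, 0.1976]
orientation: [179.7, -0.3, 96.6]
ft_force: [-0.0, 1.7, -0.2]
width: 0.0852
```

```bash
python3 - <<'E'
from fit import *
p=shot('wrist','w2')
for n,q in (('controller',[.454,.125,.14]),('pad_controller',(.432,-.113,.11)),('paperweight',(.38,.32,-.1)),('pad_paperweight',(.38,.32,0)),('pad_cup',(.625,.131,0))):
  try:k,o=fit([p],n,q,[q[2]],.003 if n=='paperweight' else 0); print(n,k,np.round(o[0][1],4),round(o[0][0],3))
  except Exception as e: print(n,e)
E
python3 go.py .454 .125 .2 8
```

```text
controller 1 [0.4511 0.1235 0.1533] 0.159
pad_controller 1 [ 0.4294 -0.1133  0.1166] 0.414
paperweight division by zero
pad_paperweight 1 [0.3801 0.3203 0.012 ] 0.017
pad_cup 1 [0.6226 0.1309 0.1947] 0.022
t 8.95 at [0.4555 0.1248 0.198 ] [179.7  -0.3  96.9] w 0.0854 now [ 0.4 -1.5 -2. ]
 level rot x,y 0.006 -0.005 F [-0.5  0.1  0.1]
 turn tool z rad -0.02 (world deg 1.1 ) after: [ 0.4 -1.5 -2. ]
```

View pics/w2.png

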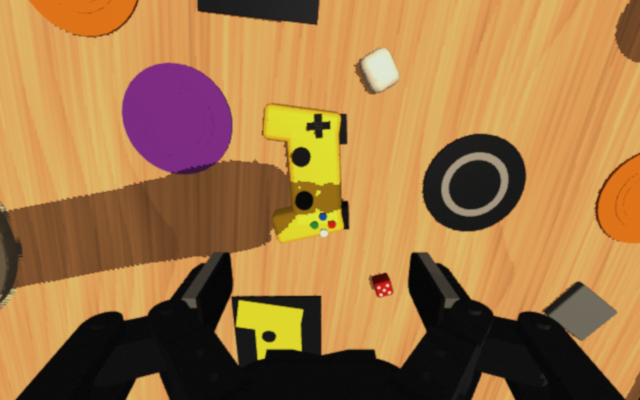

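The wrist view shows the controller with its thumbsticks at (301,157) and (304,200). The trigger edge faces right (+x), so the heading is as fitted. I'll use the thumbsticks for a precise pose.

```bash
python3 - <<'E'
from h import *
p=shot('wrist')
a,b=back(p,[[301,157],[304,200]],.035)[:,:2]; d=a-b; th=np.arctan2(-d[0],d[1]); c=(a+b)/2+.012*np.array([np.cos(th),np.sin(th)])
print(a,b,np.hypot(*d),'yaw',th,'c',c)
print(back(p,[[340,165]],.028))
print(proj(p,[[.451,.1235,.0],[.451,.1235,.028]]))
E
python3 go.py .451 .1235 .07 8
```

```text
[0.43456282 0.14635576] [0.44182788 0.10405297] 0.042922104642397776 yaw 0.1700801527746229 c [0.4500222 0.1272355]
[[0.47291353 0.14166806 0.028     ]]
[[315.76159508 173.59201795]
 [315.55614649 180.30912992]]
t 9.0 at [0.4556 0.1248 0.198 ] [179.6  -0.3  96.8] w 0.0854 now [ -0.8  -4.7 128. ]
 level rot x,y 0.006 -0.005 F [-0.   0.1  0.5]
 turn tool z rad -0.02 (world deg 1.2 ) after: [ -0.7  -4.7 128. ]
```

Request:
jog_arm --dp '[[0,-2,30],[0,-2,40],[0,0,40],[0,0,15],[0,0,0]]' --rot '[[0.006,-0.005,-0.02],[0,0,-0.02],[0,0,0],[0,0,0],[0,0,0]]' --grip '[1,1,1,1,1]'

```text
t: 9.5
ee_pos: [0.4538, 0.1255, 0.071]
orientation: [179.7, -0.1, 99.6]
ft_force: [-0.0, 0.5, 0.2]
width: 0.0852
```

```bash
python3 go.py .4505 .1255 .023 9.2
```

```text
t 9.5 at [0.4538 0.1255 0.071 ] [ 1.797e+02 -1.000e-01  9.960e+01] w 0.0852 now [ 0.5 -3.3 48. ]
 level rot x,y 0.006 -0.001 F [-0.   0.5  0.2]
 turn tool z rad 0.006 (world deg -0.4 ) after: [ 0.5 -3.3 48. ]
```

Request:
jog_arm --dp '[[0,-3,20],[0,0,18],[0,0,9],[0,0,0],[0,0,0],[0,0,0],[0,0,0],[0,0,0]]' --rot '[[0.006,0,0.006],[0,0,0],[0,0,0],[0,0,0],[0,0,0],[0,0,0],[0,0,0],[0,0,0]]' --grip '[1,1,1,1,0,0,0,0]'

```text
t: 10.3
ee_pos: [0.4554, 0.1268, 0.0294]
orientation: [179.5, -0.2, 99.4]
ft_force: [-0.4, -0.5, -2.2]
width: 0.0507
```

```bash
python3 go.py .431 -.113 .09 6.7
```

```text
t 10.3 at [0.4554 0.1268 0.0294] [179.5  -0.2  99.4] w 0.0507 now [-232.7  -63.1  -60.6]
 level rot x,y 0.008 -0.004 F [-0.4 -0.5 -2.2]
 turn tool z rad 0.047 (world deg -2.7 ) after: [-235.3  -52.2  -60.6]
```

Request:
jog_arm --dp '[[0,0,-30],[-5,-1,-30],[-45,-12,0],[-45,-12,0],[-45,-12,0],[-45,-12,0],[-45,-12,0],[0,0,0],[0,0,0]]' --rot '[[0.008,-0.004,0],[0,0,0],[0,0,0],[0,0,0],[0,0,0],[0,0,0],[0,0,0],[0,0,0.045],[0,0,0]]' --grip '[0,0,0,0,0,0,0,0,0]'

```text
t: 11.2
ee_pos: [0.433, -0.1178, 0.0943]
orientation: [179.6, 0.0, 97.0]
ft_force: [1.0, 0.3, -1.8]
width: 0.0506
```

```bash
python3 go.py .431 -.112 .033 6.6; python3 - <<'E'
from h import *
shot('wrist','w3')
E
```

```text
t 11.2 at [ 0.433  -0.1178  0.0943] [179.6   0.   97. ] w 0.0506 now [ 6.  -1.3 61.3]
 level rot x,y 0.007 0.0 F [ 1.   0.3 -1.8]
 turn tool z rad 0.007 (world deg -0.4 ) after: [ 6.  -1.3 61.3]
```

View pics/w3.png

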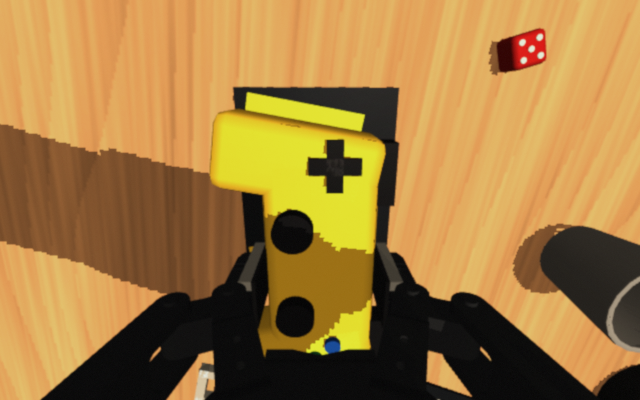

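The controller is held over its pad, and the pad's far corners are visible at (235,87) and (398,87). I'll use those corners to refine the pad pose.

```bash
python3 - <<'E'
from h import *
p=shot('wrist')
a,b=back(p,[[235,87],[398,87]],.003)[:,:2]; d=b-a; th=np.arctan2(d[1],d[0]); print(a,b,np.hypot(*d),th,(a+b)/2-.08*np.array([-np.sin(th),np.cos(th)]))
E
python3 go.py .431 -.112 .034 6.6
```

```text
[ 0.36629703 -0.04224669] [ 0.47312765 -0.02889334] 0.1076619371545087 0.12435061796371301 [ 0.42963477 -0.11495229]
t 11.3 at [ 0.4332 -0.1171  0.0943] [179.6   0.   97.2] w 0.0511 now [ 5.3 -1.5 60.3]
 level rot x,y 0.007 0.001 F [ 0.2  0.8 -1.8]
 turn tool z rad 0.011 (world deg -0.6 ) after: [ 5.3 -1.6 60.3]
```

Request:
jog_arm --dp '[[4,-2,25],[0,0,25],[0,0,8],[0,0,0]]' --rot '[[0.007,0,0],[0,0,0],[0,0,0],[0,0,0]]' --grip '[0,0,0,0]'

```text
t: 11.7
ee_pos: [0.4329, -0.1083, 0.0355]
orientation: [179.9, -0.0, 98.0]
ft_force: [-0.3, 0.1, -1.7]
width: 0.0507
```

```bash
python3 go.py .430 -.112 .033 6.9
```

```text
t 11.7 at [ 0.4329 -0.1083  0.0355] [179.9  -0.   98. ] w 0.0507 now [-3.3 -3.4  2.5]
 level rot x,y 0.002 -0.001 F [-0.3  0.1 -1.7]
 turn tool z rad 0.018 (world deg -1.1 ) after: [-3.4 -3.4  2.5]
```

Request:
jog_arm --dp '[[-3,-2,0],[0,-1,2],[0,0,1],[0,0,0],[0,0,0],[0,0,0],[0,0,0],[0,0,-30],[0,0,-40],[0,0,-40],[0,0,-40],[0,0,0]]' --rot '[[0,0,0.018],[0,0,0],[0,0,0],[0,0,0],[0,0,0],[0,0,0],[0,0,0],[0,0,0],[0,0,0],[0,0,0],[0,0,0],[0,0,0]]' --grip '[0,0,0,1,1,1,1,1,1,1,1,1]'

```text
t: 12.9
ee_pos: [0.4313, -0.1122, 0.1914]
orientation: [179.7, 0.0, 96.9]
ft_force: [-0.4, -0.7, -0.3]
width: 0.0856
```

```bash
python3 go.py .36 -.346 .16 -6.5
```

```text
t 12.9 at [ 0.4313 -0.1122  0.1914] [179.7   0.   96.9] w 0.0856 now [-223.6  -98.9   31.4]
 level rot x,y 0.006 0.001 F [-0.4 -0.7 -0.3]
 turn tool z rad 0.234 (world deg -13.4 ) after: [-240.4  -44.4   31.4]
```

Request:
jog_arm --dp '[[-36,-16,0],[-37,-17,5],[-37,-17,5],[-37,-17,5],[-37,-17,5],[-36,-15,5],[0,0,0],[0,0,0],[0,0,0]]' --rot '[[0.006,0,0],[0,0,0],[0,0,0],[0,0,0],[0,0,0],[0,0,0],[0,0,0.12],[0,0,0.11],[0,0,0]]' --grip '[1,1,1,1,1,1,1,1,1]'

```text
t: 13.8
ee_pos: [0.3571, -0.3516, 0.1645]
orientation: [179.7, 0.1, 83.7]
ft_force: [-0.3, 0.3, -0.3]
width: 0.0855
```

```bash
python3 - <<'E'
from fit import *
p=shot('wrist')
im=p['frame'][...,::-1].copy()
for n,q in (('opener',[.36,-.346,-.11]),('pad_opener',(.552,-.363,-.275))):
  try:
    k,o=fit([p],n,q,[q[2]]); print(n,k,np.round(o[0][1],4),round(o[0][0],3))
    cv2.drawContours(im,cv2.findContours(ren(p,n,o[0][1]).astype(np.uint8),0,2)[0],-1,(0,0,255),1)
  except Exception as e: print(n,e)
cv2.imwrite('pics/w4.png',im)
E
python3 go.py .36 -.346 .1 -6.5
```

```text
opener 1 [ 0.3567 -0.3489 -0.1365] 0.1
pad_opener 1 [ 0.5482 -0.3625 -0.2858] 0.017
t 13.95 at [ 0.358  -0.3505  0.1648] [1.797e+02 1.000e-01 8.410e+01] w 0.0852 now [ 4.7  1.5 64.8]
 level rot x,y 0.005 0.001 F [-0.3 -0.4 -0.2]
 turn tool z rad 0.01 (world deg -0.6 ) after: [ 4.7  1.5 64.8]
```

View pics/w4.png

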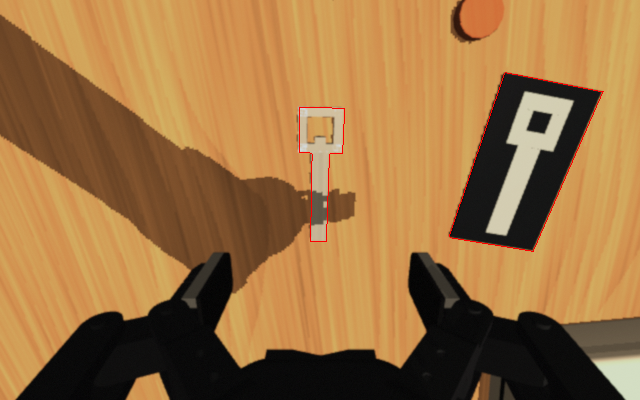

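The wrist view shows the opener at (320,175) with its head up (+y). The contours match closely, and the pad at (527,160) also fits well.

```bash
python3 go.py .3567 -.349 .06 -7.8
```

```text
t 13.95 at [ 0.358  -0.3505  0.1648] [1.797e+02 1.000e-01 8.410e+01] w 0.0852 now [  1.4  -1.5 104.8]
 level rot x,y 0.005 0.001 F [-0.3 -0.4 -0.2]
 turn tool z rad 0.033 (world deg -1.9 ) after: [  1.3  -1.5 104.8]
```

Request:
jog_arm --dp '[[0,0,30],[0,-1,35],[0,0,35],[0,0,10],[0,0,0]]' --rot '[[0.005,0,0.03],[0,0,0],[0,0,0],[0,0,0],[0,0,0]]' --grip '[1,1,0.6,0.6,0.6]'

```text
t: 14.45
ee_pos: [0.3615, -0.3488, 0.0532]
orientation: [179.7, 0.1, 83.3]
ft_force: [-0.1, 0.4, 0.3]
width: 0.0514
```

```bash
python3 go.py .3567 -.349 .0215 -7.8
```

```text
t 14.45 at [ 0.3615 -0.3488  0.0532] [1.797e+02 1.000e-01 8.330e+01] w 0.0514 now [-0.7 -4.7 31.7]
 level rot x,y 0.006 0.001 F [-0.1  0.4  0.3]
 turn tool z rad 0.02 (world deg -1.1 ) after: [-0.8 -4.7 31.7]
```

Request:
jog_arm --dp '[[-1,-4,12],[0,-1,10],[0,0,6],[0,0,0],[0,0,0]]' --rot '[[0.006,0,0.02],[0,0,0],[0,0,0],[0,0,0],[0,0,0]]' --grip '[0.6,0.6,0.6,0.6,0.6]'

```text
t: 14.95
ee_pos: [0.3587, -0.3508, 0.0269]
orientation: [179.7, 0.2, 82.2]
ft_force: [-0.6, -0.1, 0.4]
width: 0.0513
```

```bash
python3 go.py .3567 -.349 .0215 -7.8
```

```text
t 14.95 at [ 0.3587 -0.3508  0.0269] [179.7   0.2  82.2] w 0.0513 now [ 1.5 -2.2  5.4]
 level rot x,y 0.005 0.003 F [-0.6 -0.1  0.4]
 turn tool z rad 0.0 (world deg -0.0 ) after: [ 1.5 -2.2  5.4]
```

Request:
jog_arm --dp '[[1,-2,4],[0,0,2],[0,0,0],[0,0,0],[0,0,0],[0,0,0],[0,0,0]]' --rot '[[0.005,0.002,0],[0,0,0],[0,0,0],[0,0,0],[0,0,0],[0,0,0],[0,0,0]]' --grip '[0.6,0.6,0,0,0,0,0]'

```text
t: 15.65
ee_pos: [0.3575, -0.35, 0.0218]
orientation: [179.9, 0.1, 82.2]
ft_force: [-0.6, 0.8, -1.3]
width: 0.0137
```

```bash
python3 go.py .549 -.3625 .09 -16.4
```

```text
t 15.65 at [ 0.3575 -0.35    0.0218] [1.799e+02 1.000e-01 8.220e+01] w 0.0137 now [ 13.4 191.5 -68.2]
 level rot x,y 0.002 0.002 F [-0.6  0.8 -1.3]
 turn tool z rad 0.151 (world deg -8.6 ) after: [ 42.1 187.3 -68.2]
```

Request:
jog_arm --dp '[[0,0,-25],[0,0,-30],[3,38,-5],[3,38,-5],[3,38,0],[3,38,0],[1,34,0],[0,0,0],[0,0,0],[0,0,0]]' --rot '[[0,0,0],[0,0,0],[0,0,0],[0,0,0],[0,0,0],[0,0,0],[0,0,0],[0,0,0.08],[0,0,0.07],[0,0,0]]' --grip '[0,0,0,0,0,0,0,0,0,0]'

```text
t: 16.65
ee_pos: [0.5502, -0.3605, 0.0867]
orientation: [-180.0, -0.1, 73.4]
ft_force: [0.5, 0.2, -1.4]
width: 0.0135
```

```bash
python3 go.py .549 -.3635 .027 -16.4
```

```text
t 16.65 at [ 0.5502 -0.3605  0.0867] [-1.80e+02 -1.00e-01  7.34e+01] w 0.0135 now [-3.2 -0.3 59.7]
 level rot x,y -0.0 -0.002 F [ 0.5  0.2 -1.4]
 turn tool z rad -0.004 (world deg 0.2 ) after: [-3.2 -0.3 59.7]
```

Request:
jog_arm --dp '[[-2,0,25],[-1,0,25],[0,0,6],[0,0,0]]' --rot '[[0,0,0],[0,0,0],[0,0,0],[0,0,0]]' --grip '[0,0,0,0]'

```text
t: 17.05
ee_pos: [0.549, -0.3636, 0.0297]
orientation: [180.0, -0.1, 73.8]
ft_force: [-0.9, -0.9, -0.4]
width: 0.0139
```

```bash
python3 go.py .549 -.3635 .0255 -16.4; python3 - <<'E'
from h import *
shot('wrist','w5')
E
```

```text
t 17.05 at [ 0.549  -0.3636  0.0297] [ 1.80e+02 -1.00e-01  7.38e+01] w 0.0139 now [ 0.1 -0.   4.2]
 level rot x,y 0.0 -0.001 F [-0.9 -0.9 -0.4]
 turn tool z rad 0.003 (world deg -0.2 ) after: [ 0.1 -0.   4.2]
```

View pics/w5.png

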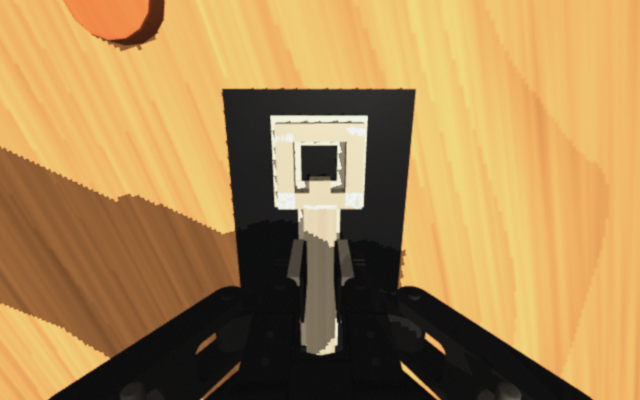

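The opener is held just above its outline at (320,160), and the two line up. I'll lower it, release and lift.

Request:
jog_arm --dp '[[0,0,3],[0,0,2],[0,0,0],[0,0,0],[0,0,0],[0,0,0],[0,0,-30],[0,0,-40],[0,0,-40],[0,0,-40],[0,0,0]]' --rot '[[0,0,0],[0,0,0],[0,0,0],[0,0,0],[0,0,0],[0,0,0],[0,0,0],[0,0,0],[0,0,0],[0,0,0],[0,0,0]]' --grip '[0,0,0,0.5,0.5,0.5,0.6,1,1,1,1]'

```text
t: 18.2
ee_pos: [0.5493, -0.3646, 0.1841]
orientation: [179.8, 0.0, 73.8]
ft_force: [0.1, -1.0, 0.3]
width: 0.0857
```

```bash
python3 go.py .638 -.133 .19; python3 go.py .56 -.21 .19
```

```text
t 18.2 at [ 0.5493 -0.3646  0.1841] [179.8   0.   73.8] w 0.0857 now [247.2  20.7  -5.9]
 level rot x,y 0.004 0.0 F [ 0.1 -1.   0.3]
t 18.2 at [ 0.5493 -0.3646  0.1841] [179.8   0.   73.8] w 0.0857 now [151.5 -32.8  -5.9]
 level rot x,y 0.004 0.0 F [ 0.1 -1.   0.3]
```

Request:
jog_arm --dp '[[40,4,-2],[42,4,-2],[42,4,-2],[42,4,-2],[42,3,0],[30,2,0],[0,0,0],[0,0,0]]' --rot '[[0,0,0],[0,0,0],[0,0,0],[0,0,0],[0,0,0],[0,0,0],[0,0,0],[0,0,0]]' --grip '[1,1,1,1,1,1,1,1]'

```text
t: 19.0
ee_pos: [0.6388, -0.136, 0.1935]
orientation: [179.5, 0.1, 73.6]
ft_force: [-1.1, -1.6, -0.5]
width: 0.0854
```

```bash
python3 - <<'E'
from fit import *
p=shot('wrist')
im=p['frame'][...,::-1].copy()
for n,q in (('cup',[.639,-.133,0]),('pad_cup',(.6235,.131,0)),('controller',(.43,-.113,.12)),('pad_controller',(.43,-.113,.12))):
  try:
    k,o=fit([p],n,q,[q[2]],.003 if n=='controller' else 0); print(n,k,np.round(o[0][1],4),round(o[0][0],3))
    cv2.drawContours(im,cv2.findContours(ren(p,n,o[0][1]).astype(np.uint8),0,2)[0],-1,(0,0,255),1)
  except Exception as e: print(n,e)
cv2.imwrite('pics/w6.png',im)
E
python3 go.py .638 -.133 .1
```

```text
cup 1 [ 0.638  -0.1368  0.298 ] 0.085
pad_cup division by zero
controller 1 [ 0.4303 -0.1143  0.1165] 0.117
pad_controller 1 [ 0.43   -0.1152  0.1211] 0.597
t 19.25 at [ 0.6382 -0.1384  0.1939] [1.795e+02 1.000e-01 7.340e+01] w 0.085 now [ 5.1 -1.7 93.9]
 level rot x,y 0.009 0.001 F [-0.4  0.1  0.7]
```

View pics/w6.png

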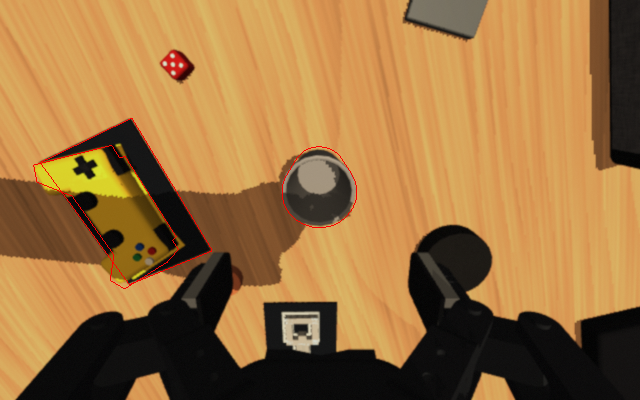

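The controller sits on its silhouette as intended. The cup rim is at about (320,191), and the dark disc at (455,258) is near the right finger's path. I'll check the cup centre and how far that disc is from it.

```bash
python3 - <<'E'
from fit import *
p=shot('wrist')
print(back(p,[[320,191]],.068),back(p,[[455,258],[455,226],[491,258]],.01))
E
python3 go.py .638 -.136 .1
```

```text
[[ 0.63870497 -0.13802445  0.068     ]] [[ 0.75803985 -0.27615501  0.01      ]
 [ 0.764153   -0.23670359  0.01      ]
 [ 0.79738979 -0.28813611  0.01      ]]
t 19.3 at [ 0.6382 -0.1383  0.1939] [1.795e+02 1.000e-01 7.340e+01] w 0.0852 now [ 2.1 -0.9 93.9]
 level rot x,y 0.009 0.001 F [-0.6 -0.3 -0.8]
```

Cup at (.638,−.137), right below the TCP.

Request:
jog_arm --dp '[[0,0,30],[0,0,35],[0,0,30],[0,0,0]]' --rot '[[0.009,0,0],[0,0,0],[0,0,0],[0,0,0]]' --grip '[1,1,1,1]'

```text
t: 19.7
ee_pos: [0.6386, -0.1434, 0.0985]
orientation: [179.7, 0.1, 73.0]
ft_force: [-1.5, 0.5, 0.6]
width: 0.0851
```

```bash
python3 go.py .638 -.137 .045
```

```text
t 19.7 at [ 0.6386 -0.1434  0.0985] [1.797e+02 1.000e-01 7.300e+01] w 0.0851 now [ 6.  -2.5 53.5]
 level rot x,y 0.005 0.001 F [-1.5  0.5  0.6]
```

Request:
jog_arm --dp '[[6,-2,3],[1,0,20],[1,0,20],[1,0,12],[0,0,0],[0,0,0],[0,0,0],[0,0,0],[0,0,0]]' --rot '[[0.005,0,0],[0,0,0],[0,0,0],[0,0,0],[0,0,0],[0,0,0],[0,0,0],[0,0,0],[0,0,0]]' --grip '[1,1,1,1,1,0,0,0,0]'

```text
t: 20.6
ee_pos: [0.6452, -0.1365, 0.0543]
orientation: [179.2, -0.1, 72.9]
ft_force: [-0.6, -0.6, 0.5]
width: 0.0608
```

```bash
python3 go.py .623 .131 .1
```

```text
t 20.6 at [ 0.6452 -0.1365  0.0543] [ 1.792e+02 -1.000e-01  7.290e+01] w 0.0608 now [ 249.1 -100.   -45.7]
 level rot x,y 0.013 -0.001 F [-0.6 -0.6  0.5]
```

Request:
jog_arm --dp '[[0,0,-20],[0,0,-25],[40,-16,0],[42,-17,0],[42,-17,0],[42,-17,0],[42,-17,0],[30,-12,0],[0,0,0],[0,0,0]]' --rot '[[0,0,0],[0,0,0],[0,0,0],[0,0,0],[0,0,0],[0,0,0],[0,0,0],[0,0,0],[0,0,0],[0,0,0]]' --grip '[0,0,0,0,0,0,0,0,0,0]'

```text
t: 21.6
ee_pos: [0.6237, 0.126, 0.1026]
orientation: [178.9, -0.1, 72.6]
ft_force: [0.2, -0.6, 0.0]
width: 0.0606
```

```bash
python3 go.py .623 .133 .058; python3 - <<'E'
from h import *
shot('wrist','w7')
E
```

```text
t 21.6 at [0.6237 0.126  0.1026] [ 1.789e+02 -1.000e-01  7.260e+01] w 0.0606 now [ 6.4 -2.8 44.6]
 level rot x,y 0.019 -0.002 F [ 0.2 -0.6  0. ]
```

View pics/w7.png

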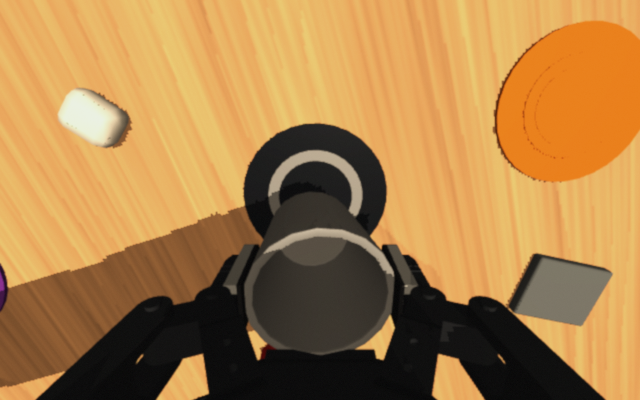

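The cup is held upright, with the grey ring pad ahead at (315,190). I'll shift over and lower.

Request:
jog_arm --dp '[[5,-2,15],[1,0,15],[1,0,8],[0,0,0]]' --rot '[[0.012,0,0],[0,0,0],[0,0,0],[0,0,0]]' --grip '[0,0,0,0]'

```text
t: 22.05
ee_pos: [0.6246, 0.1289, 0.0606]
orientation: [179.7, -0.0, 72.2]
ft_force: [-0.3, -0.3, -1.5]
width: 0.0608
```

```bash
python3 go.py .623 .133 .058
```

```text
t 22.05 at [0.6246 0.1289 0.0606] [179.7  -0.   72.2] w 0.0608 now [ 3.4 -2.8  2.6]
 level rot x,y 0.005 -0.001 F [-0.3 -0.3 -1.5]
```

Request:
jog_arm --dp '[[3,-2,1],[1,0,2],[0,0,1],[0,0,0],[0,0,0]]' --rot '[[0,0,0],[0,0,0],[0,0,0],[0,0,0],[0,0,0]]' --grip '[0,0,0,0,0]'

```text
t: 22.55
ee_pos: [0.6244, 0.132, 0.0565]
orientation: [179.7, -0.0, 72.0]
ft_force: [0.8, 0.4, -0.3]
width: 0.0606
```

```bash
python3 go.py .623 .133 .058
```

```text
t 22.55 at [0.6244 0.132  0.0565] [179.7  -0.   72. ] w 0.0606 now [ 0.5 -1.6 -1.5]
 level rot x,y 0.006 -0.0 F [ 0.8  0.4 -0.3]
```

Request:
jog_arm --dp '[[0,0,0],[0,0,0],[0,0,0],[0,0,0],[0,0,-20],[0,0,-30],[0,0,-40],[0,0,-40],[0,0,-30],[0,0,0]]' --rot '[[0,0,0],[0,0,0],[0,0,0],[0,0,0],[0,0,0],[0,0,0],[0,0,0],[0,0,0],[0,0,0],[0,0,0]]' --grip '[1,1,1,1,1,1,1,1,1,1]'

```text
t: 23.55
ee_pos: [0.6228, 0.1318, 0.2224]
orientation: [179.7, 0.1, 72.0]
ft_force: [-1.0, -1.1, -0.3]
width: 0.0857
```

```bash
python3 - <<'E'
from fit import *
p=shot('wrist');ps=[p,shot('top')]
im=p['frame'][...,::-1].copy()
for n,q in (('cup',[.6235,.131,0]),('pad_cup',(.6235,.131,0)),('paperweight',(.38,.32,-.1)),('opener',(.549,-.363,-.286)),('pad_opener',(.549,-.363,-.286)),('controller',(.43,-.113,.12)),('pad_controller',(.43,-.113,.12)),('pad_paperweight',(.38,.32,0))):
  for c,pp in zip('wt',ps):
   try:
    k,o=fit([pp],n,q,[q[2]],0 if 'pad' in n else .003); print(n,c,k,np.round(o[0][1],4),round(o[0][0],3))
   except ZeroDivisionError as e: pass
   if c=='t' : print('   lm',[np.round(d['location'],3) for d in bot.landmark_of(pp,n)][:2])
a=cv2.resize(ps[1]['frame'][140:265,200:480,::-1],None,fx=2.285,fy=2.285,interpolation=cv2.INTER_CUBIC)
cv2.imwrite('pics/w8.png',np.vstack([a,im[:300,:a.shape[1]]]) if a.shape[1]<=640 else a)
p=bot.read_camera('top');print('case',[np.round(d['location'],3) for d in bot.landmark_of(p,'game_case')][:2])
E
```

```text
cup w 1 [0.6193 0.1316 0.1329] 0.074
   lm []
pad_cup w 1 [0.6228 0.1306 0.058 ] 0.511
   lm [array([ 0.822,  0.138, -0.001]), array([0.222, 0.288, 0.003])]
paperweight w 1 [ 0.3783  0.3188 -0.054 ] 0.029
paperweight t 1 [ 0.3819  0.3232 -0.0147] 0.228
   lm []
opener t 1 [ 0.5506 -0.359  -0.2487] 0.273
   lm [array([ 0.554, -0.36 ,  0.006])]
pad_opener t 1 [ 0.5497 -0.3569 -0.2681] 0.221
   lm [array([ 0.551, -0.364,  0.   ])]
controller t 1 [ 0.4341 -0.1072  0.1483] 0.163
   lm [array([ 0.428, -0.108,  0.004]), array([0.625, 0.13 , 0.004])]
pad_controller w 1 [ 0.4295 -0.1154  0.123 ] 0.822
pad_controller t 1 [ 0.4317 -0.109   0.1205] 0.525
   lm [array([ 0.429, -0.114,  0.001])]
pad_paperweight w 1 [0.3799 0.3197 0.017 ] 0.354
pad_paperweight t 1 [ 0.3819  0.3235 -0.0145] 0.247
   lm [array([ 0.377,  0.319, -0.004])]
case [array([0.549, 0.539, 0.012])]
```

View pics/w8.png

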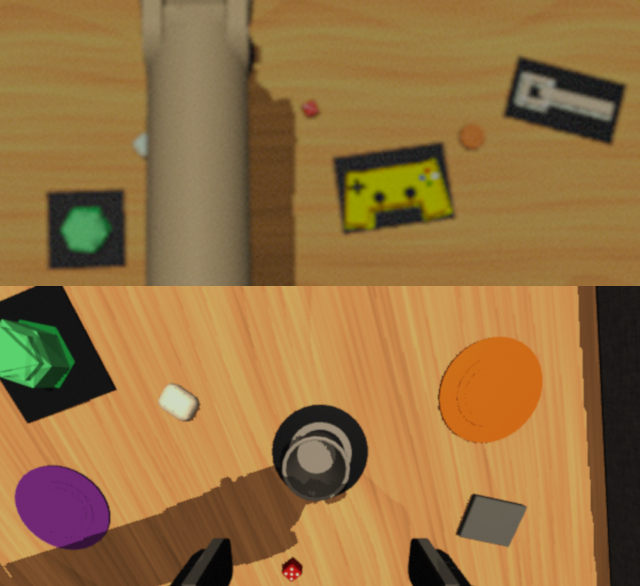

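The pictures show all four things resting on their own pads, and every fit is within about 4 mm. The case has not moved and the gripper is clear.

```bash
python3 -c "
from rig import bot
print(bot.hand_in())"
```

```text
the job is handed in; nothing more can be done
None
```

I set the paperweight, controller, opener and cup each on its own pad, then lifted the gripper clear and handed the job in at about 25 s on the robot's clock. The hand-in gives no verdict, so what follows is from my own last checks.

- **Position:** the closest checks put all four within about 4 mm of their pad centres. For the paperweight, cup and controller these are wrist-camera fits. The opener has only a rough final fit from the top camera, but the wrist view just before release showed it lined up on its outline.
- **Heading:** the controller and opener are within about 0.04 rad of their outlines, with the opener's head towards the game case.
- **Upright:** the cup looked upright after release. I did not measure tilt or height for any of the four.
- **Game case:** it reads within about 4 mm of where it started, which is within measuring error.

**Weak or disagreeing checks:** once things sat on their pads, some fits of the pads themselves were poor, because the things or the arm covered them. The top camera read up to 7 mm apart from the wrist camera. In the last top picture the arm hid the cup, so the cup was checked by the wrist camera only.

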